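# Load the incense heater's drawer with the dish tab facing the contact

### The job

Load the electric incense heater: take the small brass dish with the square handle post and the tab on its rim, lower it gently (do not drop it) onto the middle of the round white hot plate in the heater's open drawer, turned so that its tab points straight at the contact block to the left of the plate, and let go. Then push the drawer fully shut with the dish still sitting and pointing like that, and leave the other things on the table where they are.

Things in the scene. Friction and masses are not known exactly. Their poses are not given: they have to be found in the camera images.
- dish: Loose brass dish, 70 mm across, rim 12 mm high, 0.16 kg, upright on the table at any yaw. A square post, 14 x 14 mm, stands in its middle, top 53 mm above the underside (grip it here; its faces lie along the dish's x and y). One flat tab, 16 mm wide, 6 mm thick, sticks out of the rim along +x to 47 mm from the axis. Origin: centre of the underside; z up.
- dish_post (a point): Point on the dish's axis 40 mm above its underside, where the post is gripped.
- dish_tab (a point): Outer end of the dish's tab, 6 mm above the underside.
- heater: Fixed dark wooden incense heater with slots in its brass top: depth 240 (x), width 250 (y), height 110 mm. Origin: centre of the underside; its drawer opens towards its -x, the robot's side; its +y is to the left as seen from the robot.
- heater_drawer0 (a joint): How far the heater's drawer is out, m: 0 is shut, 0.166 fully out; it starts 0.13 to 0.16 out. Inside it measures 195 (x) by 208 (y) mm; its floor is 22 mm, the tops of its side walls 88 mm and of its front panel 97 mm above the table. It slides with a light friction.
- heater_drawer0_handle (a point): Middle of the drawer's handle, a level brass bar 120 mm long and 11 mm thick, 72 mm above the table, 35 mm in front of the drawer's front panel. Axes as the heater's.
- plate_centre (a point): Centre of the top face of the round white hot plate (90 mm across, 4 mm thick, top 26 mm above the table) on the drawer's floor; moves with the drawer. Axes as the heater's. The front panel's inner side is 62 mm towards -x; with the drawer 0.15 out the heater's top begins 80 mm towards +x.
- contact_face (a point): Middle of the inner face of the contact block, a black block with a brass strip on it, 18 mm (x) by 30 mm (y), 16 mm high, standing on the drawer's floor to the left (heater's +y) of the hot plate; this face is 56 mm from the plate's centre, so 9 mm are left to the tab of a centred dish.
- seal: Bystander: loose brass incense seal, a flat disc 64 mm across and 9 mm thick with a thin round stem and a ball on top, 55 mm high; no tab. Origin: centre of the underside.
- burner: Bystander: loose brass bowl, 90 mm across, 48 mm high. Origin: centre of the underside.
- burner_lid: Bystander: loose brass domed lid, 92 mm across, 43 mm high. Origin: centre of the underside.
- cup: Bystander: loose white tea cup, 58 mm across, 45 mm high. Origin: centre of the underside.
- jar: Bystander: loose clear jar, 60 mm across, 100 mm high. Origin: centre of the underside.
- spoon: Bystander: loose brass spoon lying flat, 170 mm long.
- brush: Bystander: loose brush lying flat, 160 mm long.
There are look-alikes about, which are no part of the job. What is shaped like the dish but purple is not meant.

How it is judged:
On the way:
1. the dish stands released on the hot plate of the drawer, still at least 80 mm out, its tab facing the contact block (horizontal distance between dish and plate_centre below 0.01 m and angle between the x axis of dish and the y axis of heater, either way round below 0.22 rad and horizontal distance between dish_tab and contact_face below 0.025 m and z of dish in the frame of plate_centre below 0.006 m and angle between dish's own z axis and vertical below 0.1 rad and contact force between dish and the fingers below 0.1 N and linear speed of dish below 0.03 m/s and value of joint heater_drawer0 above 0.08 m), for 0.2 s.
At the end, for the whole second after the job is handed in: The drawer is shut (less than 6 mm out) with the dish standing upright and at rest on the hot plate, its axis within 10 mm of the plate's centre, its tab towards the contact block and within 0.22 rad (12.6 degrees) of pointing straight at it (square to the drawer's side) (horizontal distance between dish and plate_centre below 0.01 m and angle between the x axis of dish and the y axis of heater, either way round below 0.22 rad and horizontal distance between dish_tab and contact_face below 0.025 m and z of dish in the frame of plate_centre below 0.006 m and angle between dish's own z axis and vertical below 0.1 rad and contact force between dish and the fingers below 0.1 N and linear speed of dish below 0.03 m/s and value of joint heater_drawer0 below 0.006 m); the robot touches nothing.
It fails at once if the dish is dropped: out of the fingers it moves faster than 0.45 m/s (contact force between dish and the fingers below 0.05 N and linear speed of dish above 0.45 m/s).
It fails at once if another thing on the table is moved by more than 30 mm (distance of any of seal, burner, burner_lid, cup, jar, spoon, brush from where it was at the start of the episode above 0.03 m).
It also fails if it takes over 53 s, if anything falls off the work surface, if the arm or the gripper's body presses on something with over 40 N, if the wrist force passes 120 N, or if a joint passes its speed limit or range.

### The arm

A 6-joint arm with a two-finger parallel gripper is mounted at the origin on the work surface. World frame = base frame: x ahead of the robot, y to its left, z up, the work surface at z = 0. Lengths are in m, angles in rad, forces in N, time in s.
With the tool pointing down it reaches from about 0.35 to 0.95 m from the base axis. Payload 17.4 kg.
Tool frame: the origin (TCP) lies midway between the tips of the shut fingers; the grasp point (between the pads) lies behind it (arm.grip_point_offset is the z of the grasp point in the tool frame, in m); z points along the fingers, y is the direction in which the jaws open and shut (so a half turn about z gives the same grasp; the last joint's range is limited). The gripper opens to 93 mm and grips with 3 to 60 N. Pads are 15 mm wide; open, the fingers measure 128 mm over their backs; the gripper's body (75 mm by 188 mm) begins 65 mm behind the grasp point.
Start: joints at [-1.29, 0.116, 1.442, -0, 1.584, -0.038], TCP at [0.212, -0.641, 0.219] pointing down, gripper open.
Joint ranges: [-2.83, 2.83], [-0.83, 2.19], [0.07, 2.5], [-1.14, 4.28], [0.01, 3], [-2.97, 2.97]. Speed limits (rad/s): [1.89, 1.89, 2.22, 3.14, 3.14, 3.14].

### API

Orientations are given as a 3x3 rotation matrix whose columns are the frame's x, y, z axes.
In Python, from cell import arm gives the robot as it stands.
- The arm moves only by the tool apply_moves, never from a script. Its argument "moves" is a list that holds one entry, the list of rows, each a list of 5 numbers: the finger opening in mm, from 0 to 93, then the shift along the world's x, y, z in units of 50 mm (1.0 is 50 mm), then the turn about the world's z in units of 6 degrees (1.0 is 6 degrees). In form: [[[fingers, tx, ty, tz, spin], ...]]. A call has exactly 5 rows; each row shifts and turns the pose as measured when the row begins; what a row does not reach is not made up. A row lasts 1/8 s, in which the tool goes at most 62.5 mm and 10.7 degrees, less where a joint would pass 70% of its speed; a pose out of reach is approached as far as the arm can. A call is refused whole if a number of a shift passes 1 or a number of a turn 1, either way. A call with a gripper value outside its range is refused whole. The fingers move at their own pace and stop on an object; the grip force is fixed at half the most. Time passes only in rows, so rows that do not move let the fingers close, or fill a call up. It gives the time, the measured TCP pose, the force and the opening at its end, in the units of the state.
- arm.read_state(): the state, without advancing time (a new reading comes with each control period).
- arm.read_camera(name): name is "scene" or "top" or "wrist"; returns the picture (420x560x3 uint8, red, green, blue); there is no depth.
- arm.get_calibration(name): a dict with "camera_matrix" (3x3 intrinsics, pixels), "position" and "attitude" of the camera in the world. Camera axes: x right, y down, z forward; pixel columns grow to the right and rows downward; lengths in m; the calibration is good to about 2 mm. A picture is of the moment at which its call begins: read the wrist's pose just before it. get_calibration takes no time and is no camera call; for the wrist camera it gives the pose at the moment of the call.
- arm.close_job(): hands the job in, once; it reports no verdict.
The state is a dict: "time_s": time; "joint_positions": joint angles; "dq": joint speeds; "tau": joint torques, N m; "position": TCP position; "eef_rot": TCP orientation; "ft_force": force on the tool from outside, world axes, zero at the start; "ft_torque": the same for the moment, N m; "grip_width": opening from 0.0 (shut) to 1.0 (fully open).
Only numpy, scipy, OpenCV 4.12 (cv2) and the standard library are available. Lean on these libraries where they do the work, as an engineer would, in place of code of your own. Each camera call takes 0.05 s, during which the arm holds its last target. There are 200 camera calls.

## Working session

There is one attempt and no reset: what is moved stays moved. The work goes in short steps, Python scripts to look and compute and a tool call to move; the robot and the scene stay as the last step left them, time stands still between calls to the robot, and variables do not carry over. Pictures are saved under pics/ and viewed, about 8 in all and at most 12, crops included, and the job is handed in when it is done.

Besides the shell and the picture viewer there is one more tool, called by a JSON object that holds its "method" and its "body", one argument or row to a line. apply_moves: Moves the arm, as the interface text tells. Its arguments: {"type":"object","properties":{"moves":{"type":"array"}},"required":["moves"]}

```bash
mkdir -p pics
cat > h.py <<'E'
import numpy as np, cv2
from cell import arm
def snap(cam,name,crop=None,scale=1):
    s=arm.read_state(); c=arm.get_calibration(cam); im=arm.read_camera(cam)
    np.savez('pics/'+name+'.npz',im=im,K=c["camera_matrix"],p=c["position"],R=c["attitude"])
    save(im,name,crop,scale); return im,c
def save(im,name,crop=None,scale=1):
    if crop: im=im[crop[1]:crop[3],crop[0]:crop[2]]
    cv2.imwrite('pics/'+name+'.png',cv2.resize(im[:,:,::-1],None,fx=scale,fy=scale,interpolation=cv2.INTER_CUBIC))
def load(n):
    d=np.load('pics/'+n+'.npz'); return d['im'],dict(camera_matrix=d['K'],position=d['p'],attitude=d['R'])
def ray(c,u,v,z):
    R=np.array(c["attitude"]);p=np.array(c["position"])
    d=R@np.linalg.solve(np.array(c["camera_matrix"]),[u,v,1.]); return p+d*(z-p[2])/d[2]
def proj(c,P):
    R=np.array(c["attitude"]);q=np.array(c["camera_matrix"])@(R.T@(np.array(P,float)-np.array(c["position"]))); return q[:2]/q[2]
E
python3 - <<'E'
from h import *
a,c=snap('top','top1'); b,d=snap('scene','scene1')
save(np.hstack([a,b]),'both1',None,0.71)
cv2.imwrite('pics/top1b.png',cv2.resize(a[:,:,::-1],(798,598)))
for x in(c,d):print(x)
print(arm.grip_point_offset, arm.read_state())
E
```

```text
{'camera_matrix': array([[527.55314012,   0.        , 276.16604233],
       [  0.        , 527.55314012, 217.80427321],
       [  0.        ,   0.        ,   1.        ]]), 'position': array([ 0.28406456, -0.0417103 ,  1.81455588]), 'attitude': array([[-0.02055831, -0.98877302,  0.14800429],
       [-0.99975257,  0.0215888 ,  0.0053593 ],
       [-0.00849437, -0.14785749, -0.9889722 ]])}
{'camera_matrix': array([[466.96235316,   0.        , 278.59918463],
       [  0.        , 466.96235316, 202.76671474],
       [  0.        ,   0.        ,   1.        ]]), 'position': array([1.4722341 , 0.54872385, 0.87682187]), 'attitude': array([[-0.52805636,  0.50579916, -0.68214638],
       [ 0.84918519,  0.30845159, -0.42865152],
       [-0.00640244, -0.80562077, -0.59239698]])}
-0.0188 {'time_s': 0.1, 'joint_positions': array([-1.28980803e+00,  1.16435990e-01,  1.44219935e+00, -6.50786283e-06,
        1.58398802e+00, -3.77791750e-02]), 'dq': array([-0.00075059, -0.0009041 , -0.00365582, -0.00102612, -0.00058676,
       -0.00084412]), 'tau': array([ 2.44397677e-03, -7.22886229e+01, -6.23865151e+01,  7.82059995e-02,
        2.27493705e-02, -4.89262561e-05]), 'position': array([ 0.21149532, -0.64082014,  0.21797982]), 'eef_rot': array([[ 9.49622439e-01,  3.13396135e-01, -2.92071588e-04],
       [ 3.13396270e-01, -9.49621925e-01,  9.88476455e-04],
       [ 3.24271177e-05, -1.03021357e-03, -9.99999469e-01]]), 'ft_force': array([ 0.07297826, -0.2656012 ,  0.47333774]), 'ft_torque': array([-0.00169678,  0.02339237, -0.0349379 ]), 'grip_width': 0.9995663639214188}
```

View pics/top1b.png

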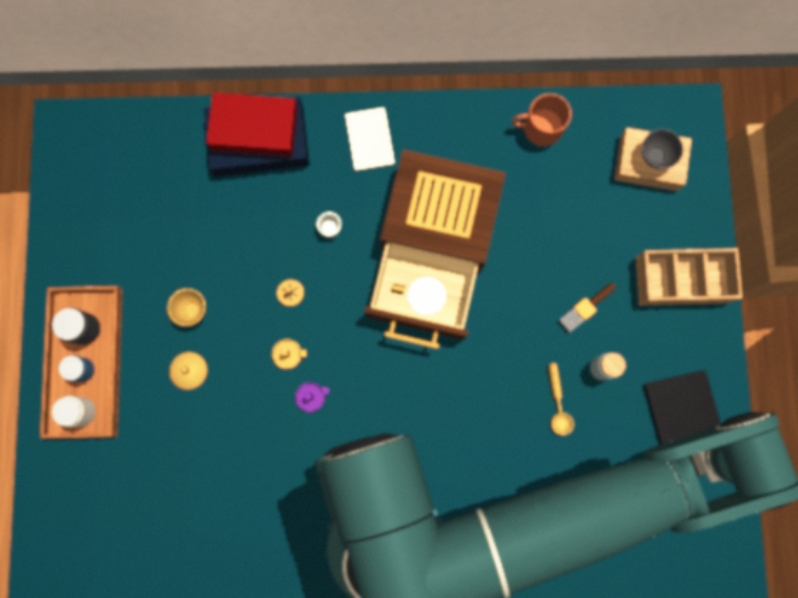

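View pics/scene1.png

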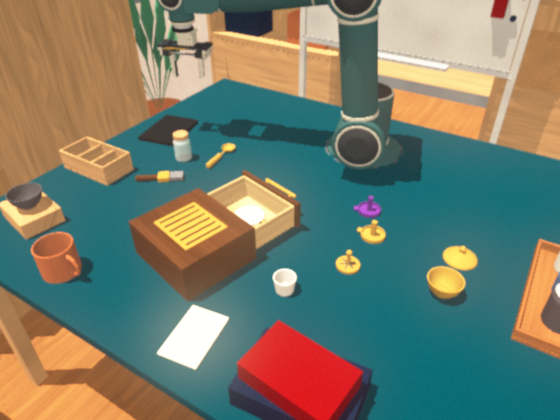

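The top view shows the dish at about (287,354) with its tab to the right, the seal at (290,292), the purple look-alike at (311,397), the plate at (427,295), the contact block at (398,289) and the handle at (411,338). The scene view agrees. Next I measure these.

Run:
```python
from h import *
im,c=load('top1'); s=1.425
for n,u,v,z in [('dish rim',286,355,.012),('tab',306,353,.006),('plate',427,295,.026),('block top',398,289,.038),('seal',290,294,.009),('purple',309,398,.012),('handleL',388,334,.072),('handleR',437,345,.072),('topBL',382,240,.11),('topBR',484,264,.11),('topTL',402,151,.11),('topTR',505,171,.11),('jar',608,362,.1),('cup',329,224,.045)]:
    print(n,ray(c,u/s,v/s,z).round(4))
hsv=cv2.cvtColor(im,cv2.COLOR_RGB2HSV)
m=((hsv[...,1]<60)&(hsv[...,2]>200)).astype(np.uint8)
n,l,st,ce=cv2.connectedComponentsWithStats(m)
for i in range(1,n):
    if st[i,4]>150: print(st[i],ce[i],ray(c,*ce[i],.026).round(4))
```

```text
dish rim [0.4509 0.229  0.012 ]
tab [0.4553 0.1815 0.006 ]
plate [ 0.5874 -0.1135  0.026 ]
block top [ 0.6015 -0.0439  0.038 ]
seal [0.6002 0.2198 0.009 ]
purple [0.3469 0.174  0.012 ]
handleL [ 0.4894 -0.0182  0.072 ]
handleR [ 0.4612 -0.1317  0.072 ]
topBL [ 0.7052 -0.0091  0.11  ]
topBR [ 0.643  -0.2438  0.11  ]
topTL [ 0.9201 -0.0603  0.11  ]
topTR [ 0.8652 -0.3017  0.11  ]
jar [ 0.4111 -0.5182  0.1   ]
cup [0.7639 0.1199 0.045 ]
[ 242   76   35   43 1140] [259.04561404  97.04912281] [0.9865 0.0198 0.026 ]
[222 149  17  17 176] [230.13068182 157.76136364] [0.7671 0.1243 0.026 ]
[285 194  33  32 680] [299.44117647 208.19411765] [ 0.5834 -0.1127  0.026 ]
[ 37 217  22  21 367] [ 47.33787466 226.98365123] [0.537  0.7538 0.026 ]
[ 42 250  16  17 213] [ 49.48826291 257.89201878] [0.4307 0.7418 0.026 ]
[ 37 278  22  21 362] [ 47.62154696 288.32596685] [0.3281 0.7437 0.026 ]
[339 365  17  52 169] [347.4852071  390.46153846] [-0.0231 -0.2531  0.026 ]
```

{"method": "apply_moves", "body": {
  "moves": [
    [[93, 1, 1, 0.4, 0], [93, 1, 1, 0.4, 0], [93, 1, 1, 0.4, 0], [93, 1, 1, 0.4, 0], [93, 1, 1, 0.4, 0]]
  ]
}}

```text
time_s: 0.72
position: [0.4245, -0.4248, 0.3009]
eef_rot: [[0.951, 0.308, -0.003], [0.308, -0.951, 0.007], [-0.001, -0.007, -1.0]]
ft_force: [0.7, -1.1, -0.2]
grip_width: 1.003
```

{"method": "apply_moves", "body": {
  "moves": [
    [[93, 0, 1, 0, -1], [93, 0, 1, 0, -1], [93, 0, 1, 0, 0], [93, 0, 1, 0, 0], [93, 0, 1, 0, 0]]
  ]
}}

```text
time_s: 1.35
position: [0.4257, -0.1666, 0.3]
eef_rot: [[0.995, 0.098, -0.002], [0.098, -0.995, 0.008], [-0.001, -0.008, -1.0]]
ft_force: [0.3, 0.6, 1.3]
grip_width: 0.999
```

Run:
```python
from h import *
im,c=snap('wrist','w1',None,1.4)
s=arm.read_state();print(s['position'],s['eef_rot'][:,0],s['time_s']);print(c)
```

```text
[ 0.42558842 -0.16249087  0.30057784] [ 9.95030509e-01  9.95698648e-02 -3.58282428e-04] 1.4
{'camera_matrix': array([[356.02243094,   0.        , 279.81142128],
       [  0.        , 356.02243094, 206.56020527],
       [  0.        ,   0.        ,   1.        ]]), 'position': array([ 0.50132476, -0.16086453,  0.4651632 ]), 'attitude': array([[ 0.09823328, -0.95603698, -0.27630329],
       [-0.99513142, -0.09659452, -0.01956938],
       [-0.00798033,  0.27688045, -0.96087124]])}
```

View pics/w1.png

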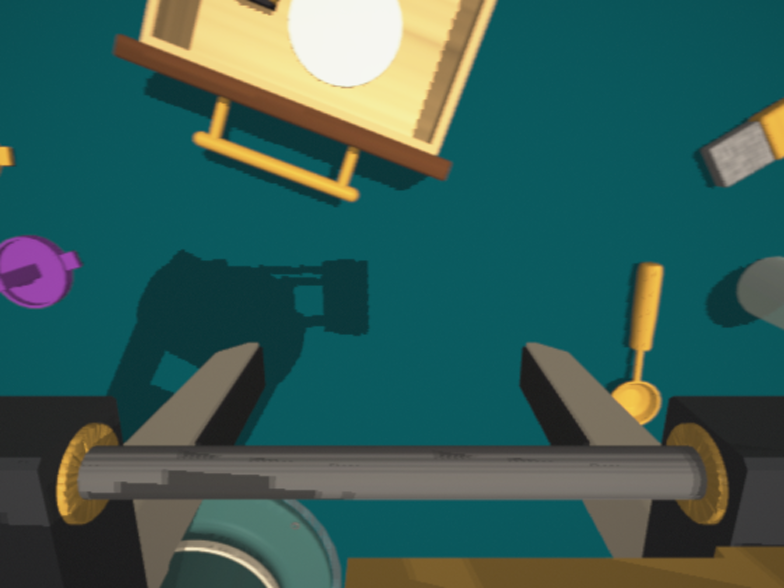

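The wrist view shows the plate at (346,30), the handle ends at (197,138) and (355,195), and the front panel's top edge from (117,45) to (447,172).

Run:
```python
from h import *
im,c=load('w1'); s=1.4
def g(u,v,z): return ray(c,u/s,v/s,z)
for n,u,v,z in [('plate',346,30,.026),('plateR',403,30,.026),('plateL',289,30,.026),('purple',33,270,.012)]: print(n,g(u,v,z).round(4))
for n,a,b,z in [('handle',(197,138),(355,195),.072),('panel',(117,38),(452,164),.097)]:
    A=g(*a,z);B=g(*b,z);d=A-B;print(n,A.round(4),B.round(4),((A+B)/2).round(4),np.linalg.norm(d),np.degrees(np.arctan2(-d[0],d[1])))
m=np.where((im.min(2)>225),1,0).astype(np.uint8)
ct=max(cv2.findContours(m,0,1)[0],key=cv2.contourArea)[:,0]
ct=ct[ct[:,1]>3]
P=np.array([ray(c,*q,.026)[:2] for q in ct])
A=np.c_[2*P,np.ones(len(P))];x=np.linalg.lstsq(A,(P**2).sum(1),rcond=None)[0];print('circle',x[:2],np.sqrt(x[2]+x[0]**2+x[1]**2))
```

```text
plate [ 0.5856 -0.1123  0.026 ]
plateR [ 0.59   -0.1576  0.026 ]
plateL [ 0.5812 -0.067   0.026 ]
purple [0.3558 0.1678 0.012 ]
handle [ 0.492  -0.0105  0.072 ] [ 0.4614 -0.1329  0.072 ] [ 0.4767 -0.0717  0.072 ] 0.12621425487975277 -14.04384891122959
panel [0.5522 0.0332 0.097 ] [ 0.4926 -0.2021  0.097 ] [ 0.5224 -0.0845  0.097 ] 0.24271769460239537 -14.194286116135
circle [ 0.58856013 -0.11114488] 0.04346306956213901
```

{"method": "apply_moves", "body": {
  "moves": [
    [[93, 0, 1, 0, 0], [93, 0, 1, 0, 0], [93, 0, 1, 0, 0], [93, 0, 1, 0, 0], [93, 0, 1, 0, 0]]
  ]
}}

```text
time_s: 2.02
position: [0.4237, 0.0938, 0.2997]
eef_rot: [[0.995, 0.097, -0.001], [0.097, -0.995, 0.009], [-0.0, -0.01, -1.0]]
ft_force: [1.2, 0.3, 0.3]
grip_width: 0.998
```

{"method": "apply_moves", "body": {
  "moves": [
    [[93, 0, 1, -0.4, 0], [93, 0, 0.6, -0.4, 0], [93, 0, 0, -0.4, 0], [93, 0, 0, 0, 0], [93, 0, 0, 0, 0]]
  ]
}}

```text
time_s: 2.65
position: [0.4226, 0.178, 0.2379]
eef_rot: [[0.995, 0.101, -0.002], [0.101, -0.995, 0.009], [-0.001, -0.009, -1.0]]
ft_force: [-0.3, 0.3, 0.9]
grip_width: 0.997
```

Run:
```python
from h import *
im,c=snap('wrist','w2',None,1.4)
s=arm.read_state();print(s['position'],s['eef_rot'][:,0],s['time_s'])
```

```text
[0.42257487 0.17790026 0.23784168] [ 9.94951839e-01  1.00351777e-01 -5.99489440e-04] 2.7
```

View pics/w2.png

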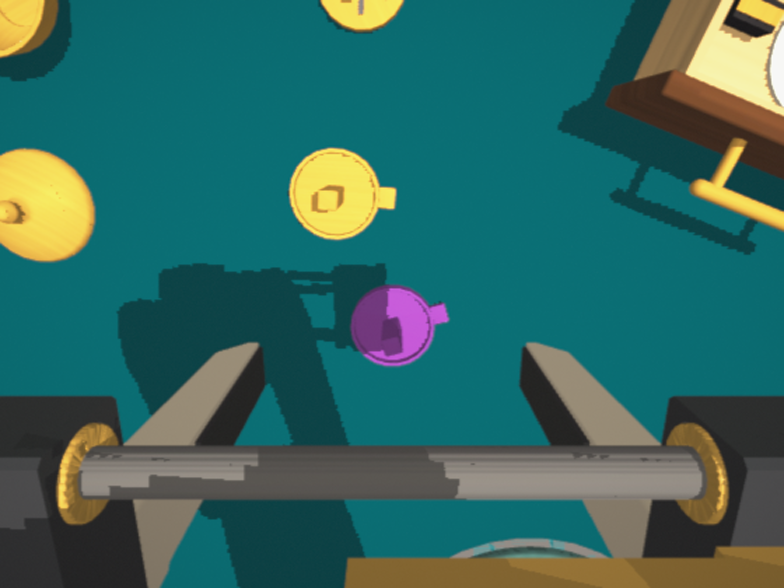

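The wrist view shows the dish rim centred at about (334,193), the post top at about (330,198) and the tab's end at (396,198). The purple look-alike at (393,325) is 10 cm nearer the robot.

Run:
```python
from h import *
im,c=load('w2'); s=1.4
hsv=cv2.cvtColor(im,cv2.COLOR_RGB2HSV)
m=cv2.inRange(hsv,(10,90,90),(35,255,255)); m[:95]=0;m[180:]=0;m[:,:190]=0;m[:,300:]=0
ct=max(cv2.findContours(m,0,1)[0],key=cv2.contourArea)[:,0]
r=ct[ct[:,0]<374/s]
P=np.array([ray(c,*q,.010)[:2] for q in r])
for _ in range(3):
    A=np.c_[2*P,np.ones(len(P))];x=np.linalg.lstsq(A,(P**2).sum(1),rcond=None)[0];R=np.sqrt(x[2]+x[:2]@x[:2])
    e=np.abs(np.hypot(*(P-x[:2]).T)-R);P=P[e<.002] if (e<.002).sum()>20 else P
print('rim',x[:2],R,len(P))
t=ct[ct[:,0]>384/s]; T=np.array([ray(c,*q,.006)[:2] for q in t])
far=np.hypot(*(T-x[:2]).T); print('tabmean',T.mean(0),far.max()); 
d=T.mean(0)-x[:2];print('yaw mean',np.degrees(np.arctan2(d[1],d[0])))
tip=ray(c,396/s,198/s,.006)[:2];d=tip-x[:2];print('tip',tip,np.linalg.norm(d),np.degrees(np.arctan2(d[1],d[0])))
# post top quad
save(im,'dishc',(195,95,300,180),6)
print('pred post top px', proj(c,[x[0],x[1],.053])*s, proj(c,[x[0],x[1],.012])*s)
```

```text
rim [0.45727672 0.22841743] 0.03466164139138324 157
tabmean [0.45897646 0.18354134] 0.04756253844087063
yaw mean -87.83089018544257
tip [0.45890214 0.17995624] 0.04848844044465271 -88.07897929638341
pred post top px [326.44269012 199.92372463] [333.57509645 194.4252686 ]
```

View pics/dishc.png

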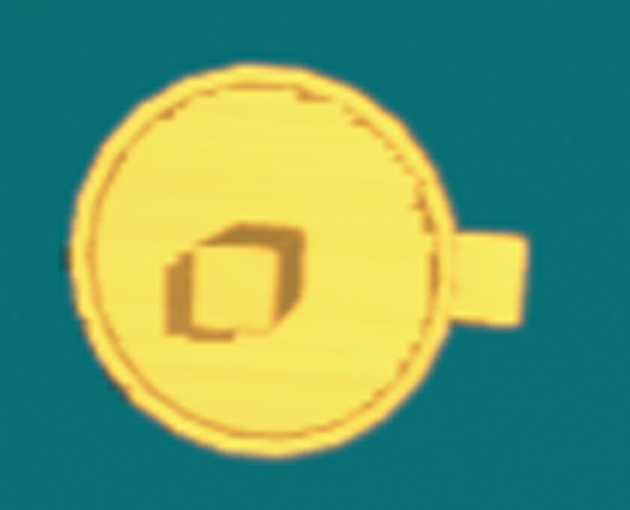

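The dish is at (0.457, 0.2285) with yaw about -88°, and the rim radius fits at 34.7 mm, which matches. Now I move over it.

{"method": "apply_moves", "body": {
  "moves": [
    [[93, 0.7, 1, 0, -0.63], [93, 0, 0, -0.6, 0], [93, 0, 0, -0.7, 0], [93, 0, 0, -0.7, 0], [93, 0, 0, 0, 0]]
  ]
}}

```text
time_s: 3.32
position: [0.4615, 0.2263, 0.1404]
eef_rot: [[1.0, 0.026, 0.006], [0.026, -1.0, 0.011], [0.006, -0.011, -1.0]]
ft_force: [-0.0, -0.9, 0.5]
grip_width: 1.0
```

{"method": "apply_moves", "body": {
  "moves": [
    [[93, -0.09, 0.04, -0.6, 0], [93, 0, 0, -0.6, 0], [93, 0, 0, -0.5, 0], [93, 0, 0, -0.3, 0], [93, 0, 0, 0, 0]]
  ]
}}

```text
time_s: 3.95
position: [0.4622, 0.2281, 0.0489]
eef_rot: [[1.0, 0.023, 0.017], [0.023, -1.0, 0.016], [0.018, -0.016, -1.0]]
ft_force: [0.6, -0.5, -0.2]
grip_width: 1.001
```

{"method": "apply_moves", "body": {
  "moves": [
    [[93, -0.12, 0, -0.3, 0], [93, 0, 0, -0.2, 0], [93, 0, 0, -0.1, 0], [93, 0, 0, 0, 0], [93, 0, 0, 0, 0]]
  ]
}}

```text
time_s: 4.58
position: [0.457, 0.2286, 0.0197]
eef_rot: [[1.0, 0.023, 0.02], [0.022, -1.0, 0.017], [0.021, -0.017, -1.0]]
ft_force: [0.0, 0.1, 0.5]
grip_width: 1.0
```

{"method": "apply_moves", "body": {
  "moves": [
    [[30, 0, 0, 0, 0], [5, 0, 0, 0, 0], [0, 0, 0, 0, 0], [0, 0, 0, 0, 0], [0, 0, 0, 0, 0]]
  ]
}}

```text
time_s: 5.2
position: [0.4574, 0.2288, 0.0204]
eef_rot: [[1.0, 0.023, 0.021], [0.022, -1.0, 0.018], [0.021, -0.017, -1.0]]
ft_force: [-0.6, 0.2, -0.2]
grip_width: 0.512
```

{"method": "apply_moves", "body": {
  "moves": [
    [[0, 0, 0, 0, 0], [0, 0, 0, 0, 0], [0, 0, 0, 0.2, 0], [0, 0, 0, 0.6, 0], [0, 0, 0, 0.6, 0]]
  ]
}}

```text
time_s: 5.82
position: [0.456, 0.2281, 0.091]
eef_rot: [[1.0, 0.023, 0.017], [0.022, -1.0, 0.016], [0.017, -0.016, -1.0]]
ft_force: [0.3, -0.2, -2.4]
grip_width: 0.145
```

Closing was slower than I assumed, so the lift may have begun before the grip was firm. I check how the dish sits in the fingers.

{"method": "apply_moves", "body": {
  "moves": [
    [[0, 0, 0, 0.6, 0], [0, 0, 0, 0.6, 0], [0, 0, 0, 0.6, 0], [0, 0, 0, 0, 0], [0, 0, 0, 0, 0]]
  ]
}}

```text
time_s: 6.45
position: [0.4556, 0.228, 0.187]
eef_rot: [[1.0, 0.023, 0.02], [0.022, -1.0, 0.017], [0.02, -0.017, -1.0]]
ft_force: [0.0, 0.2, -2.5]
grip_width: 0.147
```

Run:
```python
from h import *
im,c=snap('wrist','w3',None,1.4)
s=arm.read_state();print(s['position'],s['eef_rot'],s['time_s'],s['grip_width'])
g=s['position']
for dz in (0.02,0.01,0.0,-0.01,-.0212,-.03): 
    R=s['eef_rot']
    o=lambda x,y,z: (proj(c,g+R@np.array([x,-y,-z-dz]))*1.4).round(0)  # underside at TCP+dz along up
    print(dz,o(0,-.047,.006),o(.035,0,.012))
```

```text
[0.45565334 0.22801838 0.18704862] [[ 0.99954865  0.02277184  0.0195944 ]
 [ 0.02243585 -0.99960033  0.01719927]
 [ 0.01997823 -0.01675189 -0.99966006]] 6.5 0.14613230132813274
0.02 [542. 400.] [390. 297.]
0.01 [533. 385.] [390. 288.]
0.0 [525. 372.] [390. 279.]
-0.01 [518. 360.] [390. 272.]
-0.0212 [511. 348.] [390. 264.]
-0.03 [506. 340.] [390. 259.]
```

View pics/w3.png

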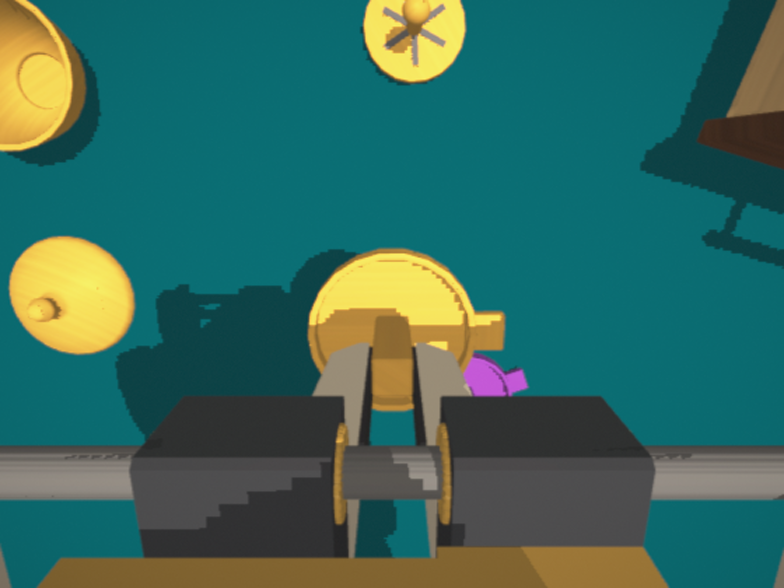

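Run:
```python
from h import *
from scipy.optimize import least_squares
from scipy.spatial.transform import Rotation as Ro
im,c=load('w3'); s=arm.read_state();g=s['position'];R=s['eef_rot']
F=R@np.diag([1,-1,-1.]) # up-frame, x ahead,y left
# contour of rim: HSV
hsv=cv2.cvtColor(im,cv2.COLOR_RGB2HSV); m=cv2.inRange(hsv,(10,90,60),(35,255,255));m[:170]=0;m[:,:210]=0;m[:,375:]=0;m[262:]=0
ct=max(cv2.findContours(m,0,1)[0],key=cv2.contourArea)[:,0]
rim=ct[(ct[:,0]<330)&(ct[:,1]<232)&(ct[:,1]>170)].astype(float)
print(len(rim),rim.min(0)*1.4,rim.max(0)*1.4)
tab=np.array([[505,313],[502,349]])/1.4
a=np.linspace(0,2*np.pi,721)
def pose(p): return Ro.from_rotvec([0,p[3],p[4]]).as_matrix(), np.array([p[0],p[1],p[2]])
def pr(p,L):
    M,t=pose(p);W=g+(F@((M@L.T).T+t).T).T;return np.array([proj(c,w) for w in W])
Lc=np.c_[.035*np.cos(a),.035*np.sin(a),np.full(721,.012)]
Lt=np.array([[.008,-.047,.006],[-.008,-.047,.006]])
def f(p):
    C=pr(p,Lc);d=np.sqrt(((rim[:,None]-C[None])**2).sum(2)).min(1)
    return np.r_[d/np.sqrt(len(rim))*3,(pr(p,Lt)-tab).ravel()]
for fixed in(False,True):
    for z0 in(-.02,-.04):
        lo=[-.02,-.004,-.07,-.5,-.2];hi=[.02,.004,0,.5,.2]
        if fixed: lo[3],hi[3]=-1e-4,1e-4
        r=least_squares(f,[0,0,z0,0,0],bounds=(lo,hi),x_scale=[.01,.01,.01,.1,.1]);print(r.x.round(4),r.cost)
x=r.x
for z in(.053,):print(pr(x,np.array([[.007,0.007,z],[-.007,.007,z],[-.007,-.007,z],[.007,-.007,z]]))*1.4)
```

```text
131 [308.  249.2] [460.6 323.4]
[-1.000e-04 -8.000e-04 -3.910e-02  1.171e-01 -6.000e-03] 1.6411054595367685
[ 0.0001 -0.0008 -0.0393  0.097  -0.0112] 1.5929963693248568
[ 0.0016 -0.0009 -0.0395  0.0001 -0.0316] 2.3513348177032163
[ 0.0016 -0.0009 -0.0395  0.0001 -0.0315] 2.351383735807149
[[372.32236563 356.99212604]
 [371.43251031 395.31865274]
 [412.90098841 396.51607083]
 [414.76213764 358.24755516]]
```

The dish hangs about 39 mm below the TCP, gripped near the top of the post (14 mm overlap), roughly level. I carry it towards the drawer while turning it about 165°.

{"method": "apply_moves", "body": {
  "moves": [
    [[0, 0.1, -0.2, 0.1, 1], [0, 0.1, -0.2, 0.1, 1], [0, 0.1, -0.2, 0.1, 1], [0, 0.1, -0.2, 0.1, 1], [0, 0.1, -0.2, 0.1, 1]]
  ]
}}

```text
time_s: 7.12
position: [0.479, 0.1764, 0.2052]
eef_rot: [[0.845, 0.534, -0.0], [0.534, -0.845, 0.02], [0.01, -0.017, -1.0]]
ft_force: [0.2, -0.2, -3.1]
grip_width: 0.146
```

{"method": "apply_moves", "body": {
  "moves": [
    [[0, 0.1, -0.2, 0.1, 1], [0, 0.1, -0.2, 0.1, 1], [0, 0.1, -0.2, 0.1, 1], [0, 0.1, -0.2, 0.1, 1], [0, 0.1, -0.2, 0.1, 1]]
  ]
}}

```text
time_s: 7.75
position: [0.503, 0.1242, 0.2236]
eef_rot: [[0.45, 0.893, -0.019], [0.893, -0.449, 0.013], [0.003, -0.023, -1.0]]
ft_force: [0.8, 0.3, -2.0]
grip_width: 0.149
```

{"method": "apply_moves", "body": {
  "moves": [
    [[0, 0.1, -0.2, 0, 1], [0, 0.1, -0.2, 0, 1], [0, 0.1, -0.2, 0, 1], [0, 0.1, -0.2, 0, 1], [0, 0.1, -0.2, 0, 1]]
  ]
}}

```text
time_s: 8.38
position: [0.5273, 0.0721, 0.2166]
eef_rot: [[-0.075, 0.997, -0.032], [0.997, 0.075, -0.002], [0.0, -0.032, -0.999]]
ft_force: [0.9, 0.1, -2.3]
grip_width: 0.145
```

{"method": "apply_moves", "body": {
  "moves": [
    [[0, 0.1, -0.2, 0, 1], [0, 0.1, -0.2, 0, 1], [0, 0.1, -0.2, 0, 1], [0, 0.1, -0.2, 0, 1], [0, 0.1, -0.2, 0, 1]]
  ]
}}

```text
time_s: 9.0
position: [0.5513, 0.0203, 0.2089]
eef_rot: [[-0.578, 0.815, -0.036], [0.816, 0.578, -0.02], [0.004, -0.041, -0.999]]
ft_force: [-0.1, 0.0, -1.4]
grip_width: 0.149
```

{"method": "apply_moves", "body": {
  "moves": [
    [[0, 0.1, -0.1, 0, 1], [0, 0.1, -0.1, 0, 1], [0, 0.1, -0.1, 0, 1], [0, 0.1, -0.1, 0, 1], [0, 0.1, -0.1, 0, 1]]
  ]
}}

```text
time_s: 9.62
position: [0.5752, -0.0059, 0.2009]
eef_rot: [[-0.916, 0.401, -0.03], [0.402, 0.915, -0.038], [0.012, -0.047, -0.999]]
ft_force: [0.1, -0.2, -2.1]
grip_width: 0.151
```

{"method": "apply_moves", "body": {
  "moves": [
    [[0, -0.4, 0.2, 0, 0.9], [0, 0, 0.2, 0, 0.8], [0, 0, 0, 0, 0], [0, 0, 0, 0, 0], [0, 0, 0, 0, 0]]
  ]
}}

```text
time_s: 10.25
position: [0.5535, 0.0136, 0.1951]
eef_rot: [[-0.973, 0.23, -0.031], [0.231, 0.972, -0.043], [0.02, -0.049, -0.999]]
ft_force: [-0.3, 0.3, -2.3]
grip_width: 0.15
```

Run:
```python
from h import *
im,c=snap('wrist','w4',None,1.4)
s=arm.read_state();print(s['position'],s['eef_rot'],s['time_s'],s['grip_width']);np.savez('pics/s4.npz',p=s['position'],R=s['eef_rot'])
```

```text
[0.55356008 0.01356384 0.19514139] [[-0.97277476  0.22973425 -0.03051956]
 [ 0.23090582  0.9720266  -0.04297428]
 [ 0.01979316 -0.04885144 -0.99860992]] 10.3 0.14587032520131432
```

View pics/w4.png

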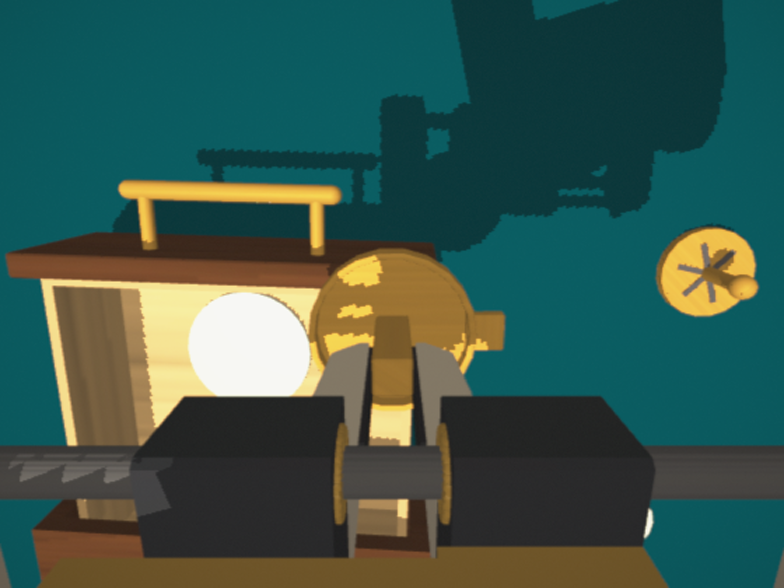

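The dish hasn't slipped in the fingers (tab end still at (505,331)). The plate is at about (249,349) and the handle runs from (124,187) to (337,196).

Run:
```python
from h import *
im,c=load('w4'); s=1.4
def fit(c,px,z):
    P=np.array([ray(c,*q,z)[:2] for q in px])
    for _ in range(4):
        A=np.c_[2*P,np.ones(len(P))];x=np.linalg.lstsq(A,(P**2).sum(1),rcond=None)[0];R=np.sqrt(x[2]+x[:2]@x[:2])
        e=np.abs(np.hypot(*(P-x[:2]).T)-R);P=P[e<.0015]
    return x[:2],R,len(P)
for n,y0 in(('w4',-1),('w1',3)):
    im,c=load(n);g=cv2.cvtColor(im,cv2.COLOR_RGB2HSV)
    m=((g[...,1]<40)&(g[...,2]>200)).astype(np.uint8)
    ct=max(cv2.findContours(m,0,1)[0],key=cv2.contourArea)[:,0]; ct=ct[(ct[:,1]>y0)&(ct[:,1]<278)]
    print(n,fit(c,ct+0.0,.026))
im,c=load('w4')
for n,a,b,z in [('handle',(337,196),(124,187),.072),('panel outer',(440,246),(12,253),.097)]:
    A=ray(c,a[0]/s,a[1]/s,z);B=ray(c,b[0]/s,b[1]/s,z);d=A-B;print(n,((A+B)/2).round(4),np.linalg.norm(d),np.degrees(np.arctan2(-d[0],d[1])))
S=np.load('pics/s4.npz');g=S['p'];R=S['R'];q=g+R@np.array([.001,.0009,.0393]);print('dish underside',q)
```

```text
w4 (array([ 0.58891545, -0.11183024]), np.float64(0.0444480649631971), 175)
w1 (array([ 0.58898118, -0.11103609]), np.float64(0.044444108983333605), 146)
handle [ 0.4771 -0.0722  0.072 ] 0.12561278627355338 -15.428133450347966
panel outer [ 0.5065 -0.0771  0.097 ] 0.2392149005139341 -11.822871621367916
dish underside [0.55159465 0.01298068 0.15587185]
```

{"method": "apply_moves", "body": {
  "moves": [
    [[0, 0.25, -0.8, 0, 0], [0, 0.25, -0.8, 0, 0], [0, 0.25, -0.8, 0, 0], [0, 0, 0, 0, 0], [0, 0, 0, 0, 0]]
  ]
}}

```text
time_s: 10.92
position: [0.592, -0.1104, 0.1948]
eef_rot: [[-0.972, 0.233, -0.031], [0.234, 0.971, -0.042], [0.02, -0.048, -0.999]]
ft_force: [-0.7, 1.2, -2.0]
grip_width: 0.149
```

{"method": "apply_moves", "body": {
  "moves": [
    [[0, -0.02, 0, -0.5, 0], [0, 0, 0, -0.5, 0], [0, 0, 0, -0.5, 0], [0, 0, 0, -0.3, 0], [0, 0, 0, 0, 0]]
  ]
}}

```text
time_s: 11.55
position: [0.5906, -0.1065, 0.1037]
eef_rot: [[-0.973, 0.23, -0.028], [0.231, 0.972, -0.042], [0.018, -0.048, -0.999]]
ft_force: [0.4, 0.6, -1.9]
grip_width: 0.147
```

{"method": "apply_moves", "body": {
  "moves": [
    [[0, 0, -0.1, -0.2, 0], [0, 0, 0, -0.15, 0], [0, 0, 0, -0.1, 0], [0, 0, 0, 0, 0], [0, 0, 0, 0, 0]]
  ]
}}

```text
time_s: 12.18
position: [0.5916, -0.1119, 0.0821]
eef_rot: [[-0.973, 0.23, -0.025], [0.231, 0.972, -0.043], [0.015, -0.048, -0.999]]
ft_force: [0.8, 0.9, -2.3]
grip_width: 0.147
```

{"method": "apply_moves", "body": {
  "moves": [
    [[0, -0.01, 0.02, -0.1, 0], [0, 0, 0, -0.08, 0], [0, 0, 0, -0.05, 0], [0, 0, 0, 0, 0], [0, 0, 0, 0, 0]]
  ]
}}

```text
time_s: 12.8
position: [0.5912, -0.1108, 0.0701]
eef_rot: [[-0.973, 0.23, -0.025], [0.231, 0.972, -0.043], [0.014, -0.048, -0.999]]
ft_force: [-0.1, -0.1, -2.2]
grip_width: 0.149
```

Expected contact at a TCP height of about 0.065, so I make small steps and watch the force.

{"method": "apply_moves", "body": {
  "moves": [
    [[0, 0, 0, -0.05, 0], [0, 0, 0, -0.04, 0], [0, 0, 0, 0, 0], [0, 0, 0, 0, 0], [0, 0, 0, 0, 0]]
  ]
}}

```text
time_s: 13.42
position: [0.5915, -0.1109, 0.066]
eef_rot: [[-0.973, 0.23, -0.024], [0.231, 0.972, -0.043], [0.014, -0.048, -0.999]]
ft_force: [-0.6, 0.3, -0.4]
grip_width: 0.144
```

{"method": "apply_moves", "body": {
  "moves": [
    [[0, 0, 0, -0.03, 0], [0, 0, 0, -0.02, 0], [0, 0, 0, 0, 0], [0, 0, 0, 0, 0], [0, 0, 0, 0, 0]]
  ]
}}

```text
time_s: 14.05
position: [0.5927, -0.1115, 0.0659]
eef_rot: [[-0.973, 0.231, -0.021], [0.231, 0.972, -0.045], [0.01, -0.048, -0.999]]
ft_force: [0.4, -0.5, 1.8]
grip_width: 0.148
```

Contact is made (force went from -2.2 to +1.8 N). Release gently.

{"method": "apply_moves", "body": {
  "moves": [
    [[15, 0, 0, 0, 0], [18, 0, 0, 0, 0], [25, 0, 0, 0, 0], [45, 0, 0, 0, 0], [45, 0, 0, 0, 0]]
  ]
}}

```text
time_s: 14.68
position: [0.5926, -0.1115, 0.0654]
eef_rot: [[-0.973, 0.231, -0.021], [0.231, 0.972, -0.045], [0.01, -0.048, -0.999]]
ft_force: [0.3, -0.1, 0.3]
grip_width: 0.433
```

{"method": "apply_moves", "body": {
  "moves": [
    [[45, 0, 0, 0.2, 0], [45, 0, 0, 0.5, 0], [45, 0, 0, 0.7, 0], [45, 0, 0, 0.7, 0], [45, 0, 0, 0.6, 0]]
  ]
}}

```text
time_s: 15.3
position: [0.5914, -0.1112, 0.2051]
eef_rot: [[-0.973, 0.23, -0.023], [0.231, 0.972, -0.044], [0.013, -0.048, -0.999]]
ft_force: [0.3, 0.1, 1.0]
grip_width: 0.485
```

Run:
```python
from h import *
im,c=snap('wrist','w5',None,1.4)
s=arm.read_state();print(s['position'],s['eef_rot'],s['time_s'],s['ft_force'])
```

```text
[ 0.59235741 -0.11139112  0.20962595] [[-0.97287791  0.23056203 -0.01870063]
 [ 0.23118913  0.97185881 -0.04518883]
 [ 0.00775554 -0.0482866  -0.99880341]] 15.35 [-0.59509515 -0.08585866  4.19730179]
```

View pics/w5.png

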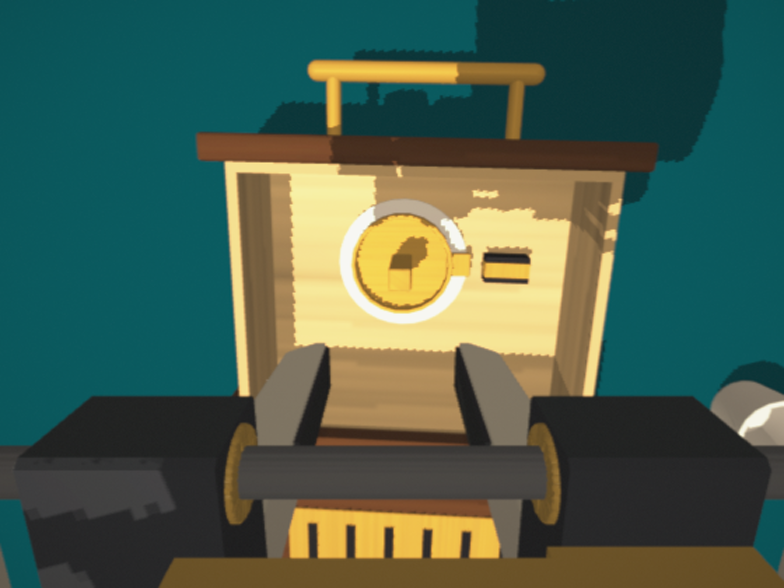

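The dish sits concentric in the white plate ring (both centred near (403,262)), with its tab pointing at the contact block at (506,268). Now I shut the fingers and go in front of the handle.

{"method": "apply_moves", "body": {
  "moves": [
    [[0, -0.87, 0.27, 0, 0], [0, -0.87, 0.27, 0, 0], [0, -0.87, 0.27, 0, 0], [0, -0.87, 0.27, 0, 0], [0, 0, 0, 0, 0]]
  ]
}}

```text
time_s: 15.98
position: [0.414, -0.0561, 0.2135]
eef_rot: [[-0.973, 0.231, -0.013], [0.231, 0.972, -0.046], [0.002, -0.048, -0.999]]
ft_force: [-0.0, 1.1, 0.7]
grip_width: 0.019
```

Run:
```python
from h import *
im,c=load('w5'); s=1.4
def g(u,v,z): return ray(c,u/s,v/s,z)
print('plate',g(403.5,261,.026),'dish',g(403,262,.012+.026),'tab',g(471,264,.032),'blockface',g(484,267,.040))
A,B=g(541,74,.072),g(312,70,.072);d=A-B;print('handle',(A+B)/2,np.linalg.norm(d),np.degrees(np.arctan2(-d[0],d[1])))
```

```text
plate [ 0.58945708 -0.11171434  0.026     ] dish [ 0.58764206 -0.11132793  0.038     ] tab [ 0.60056421 -0.06624847  0.032     ] blockface [ 0.60260787 -0.05861664  0.04      ]
handle [ 0.47851509 -0.07251626  0.072     ] 0.12689522035020814 -14.62931298857349
```

The dish is within about 2 mm of the plate's centre and about 2° of the wanted yaw. Now down in front of the handle.

{"method": "apply_moves", "body": {
  "moves": [
    [[0, 0, 0, -0.8, 0], [0, 0, 0, -0.8, 0], [0, 0, 0, -0.7, 0], [0, 0, 0, -0.6, 0], [0, 0, 0, 0, 0]]
  ]
}}

```text
time_s: 16.6
position: [0.4164, -0.0568, 0.0676]
eef_rot: [[-0.973, 0.231, -0.008], [0.231, 0.972, -0.047], [-0.003, -0.047, -0.999]]
ft_force: [-0.5, -1.3, -0.6]
grip_width: 0.007
```

{"method": "apply_moves", "body": {
  "moves": [
    [[0, 0.24, -0.06, -0.2, 0], [0, 0.24, -0.06, -0.08, 0], [0, 0.15, -0.04, 0, 0], [0, 0.12, -0.03, 0, 0], [0, 0.1, -0.025, 0, 0]]
  ]
}}

```text
time_s: 17.23
position: [0.4639, -0.0688, 0.0589]
eef_rot: [[-0.973, 0.232, -0.003], [0.231, 0.972, -0.048], [-0.009, -0.047, -0.999]]
ft_force: [0.1, -0.3, -0.3]
grip_width: 0.004
```

{"method": "apply_moves", "body": {
  "moves": [
    [[0, 0.1, -0.025, 0, 0], [0, 0.1, -0.025, 0, 0], [0, 0.15, -0.04, 0, 0], [0, 0.2, -0.05, 0, 0], [0, 0.25, -0.063, 0, 0]]
  ]
}}

```text
time_s: 17.85
position: [0.5059, -0.0796, 0.059]
eef_rot: [[-0.973, 0.232, -0.003], [0.232, 0.972, -0.048], [-0.008, -0.047, -0.999]]
ft_force: [-1.5, -0.3, 0.2]
grip_width: 0.005
```

{"method": "apply_moves", "body": {
  "moves": [
    [[0, 0.25, -0.063, 0, 0], [0, 0.25, -0.063, 0, 0], [0, 0.25, -0.063, 0, 0], [0, 0.25, -0.063, 0, 0], [0, 0.2, -0.05, 0, 0]]
  ]
}}

```text
time_s: 18.48
position: [0.5708, -0.096, 0.0588]
eef_rot: [[-0.973, 0.232, -0.003], [0.232, 0.972, -0.048], [-0.008, -0.048, -0.999]]
ft_force: [-1.9, -0.3, 1.2]
grip_width: 0.002
```

Run:
```python
from h import *
a,c=snap('scene','sc2',(110,150,330,310),3.6)
```

```text
(no output)
```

View pics/sc2.png

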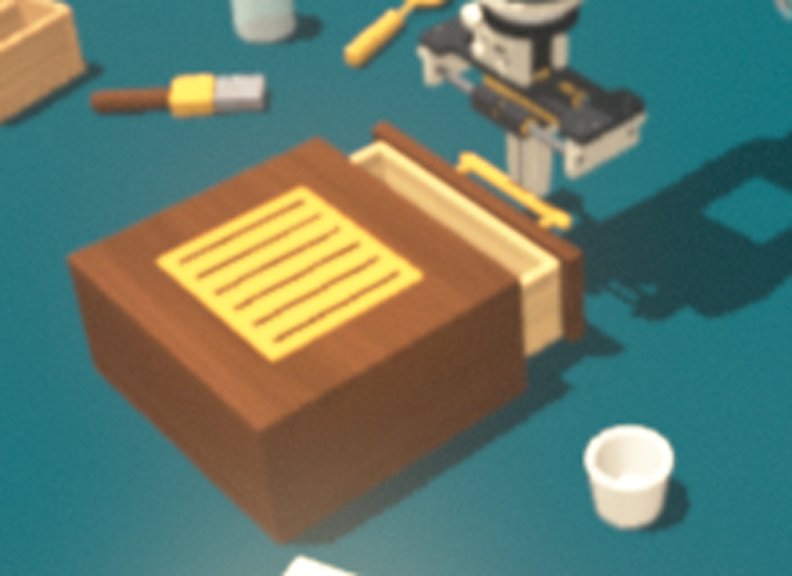

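The scene view shows the finger on the handle and the drawer about 40 mm from shut. I continue, then slow down.

{"method": "apply_moves", "body": {
  "moves": [
    [[0, 0.2, -0.05, 0, 0], [0, 0.2, -0.05, 0, 0], [0, 0.12, -0.03, 0, 0], [0, 0.1, -0.025, 0, 0], [0, 0.08, -0.02, 0, 0]]
  ]
}}

```text
time_s: 19.15
position: [0.6087, -0.1054, 0.0588]
eef_rot: [[-0.973, 0.232, -0.003], [0.232, 0.972, -0.048], [-0.008, -0.048, -0.999]]
ft_force: [-1.4, -0.6, 0.3]
grip_width: 0.003
```

{"method": "apply_moves", "body": {
  "moves": [
    [[0, 0.08, -0.02, 0, 0], [0, 0.08, -0.02, 0, 0], [0, 0.06, -0.015, 0, 0], [0, 0.06, -0.015, 0, 0], [0, 0.06, -0.015, 0, 0]]
  ]
}}

```text
time_s: 19.77
position: [0.6184, -0.1079, 0.0587]
eef_rot: [[-0.972, 0.232, -0.025], [0.233, 0.972, -0.044], [0.014, -0.048, -0.999]]
ft_force: [-36.6, 8.1, 21.1]
grip_width: 0.005
```

The force jumped to about 37 N, so the drawer is against its stop. I back off.

{"method": "apply_moves", "body": {
  "moves": [
    [[0, -0.3, 0.075, 0, 0], [0, -0.6, 0.15, 0, 0], [0, -0.6, 0.15, 0, 0], [0, -0.6, 0.15, 0, 0], [0, -0.6, 0.15, 0, 0]]
  ]
}}

```text
time_s: 20.4
position: [0.4806, -0.0731, 0.0586]
eef_rot: [[-0.973, 0.232, -0.023], [0.233, 0.972, -0.043], [0.012, -0.047, -0.999]]
ft_force: [-0.5, 0.2, 0.6]
grip_width: 0.004
```

{"method": "apply_moves", "body": {
  "moves": [
    [[0, 0, 0, 0.6, 0], [0, 0, 0, 0.8, 0], [0, 0, 0, 0.8, 0], [0, 0, 0, 0.8, 0], [0, 0, 0, 0, 0]]
  ]
}}

```text
time_s: 21.02
position: [0.4777, -0.0719, 0.2136]
eef_rot: [[-0.973, 0.231, -0.019], [0.232, 0.972, -0.043], [0.008, -0.046, -0.999]]
ft_force: [0.6, -0.0, -0.9]
grip_width: 0.01
```

Run:
```python
from h import *
b,d=snap('scene','sc3');a,c=snap('wrist','w6')
A=cv2.resize(b[150:310,110:330],None,fx=1.82,fy=1.82);B=cv2.resize(a,(400,300))
A=cv2.resize(A,(400,300));save(np.hstack([A,B]),'fin')
print(arm.read_state()['position'],arm.read_state()['ft_force'])
```

```text
[ 0.47673447 -0.07173939  0.2102642 ] [-0.60137638  0.4787443  -0.9937241 ]
```

View pics/fin.png

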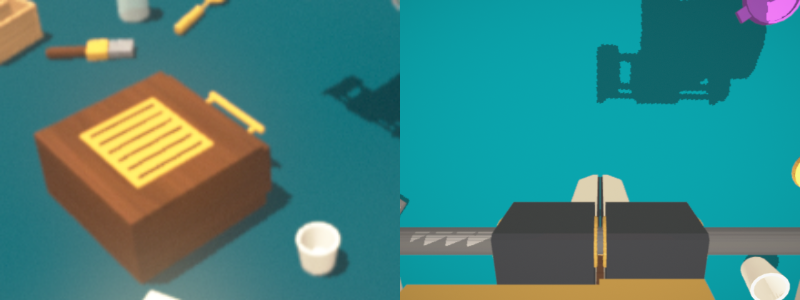

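The drawer front is flush, the fingers are clear, and the cup, brush and spoon show no visible shift. I hand in.

```bash
python3 -c "
from h import *
arm.close_job()"
```

```text
the job is handed in; nothing more can be done
```

The brass dish is on the hot plate with its tab facing the contact block, the drawer is shut, and the job is handed in at about 21 s of the 53 s allowed.

- **Placing:** I lowered the dish until the force reading changed sign (-2.2 to +1.8 N), then opened the fingers. The wrist picture after letting go put the dish about 2 mm from the plate's centre. Its tab was about 2° off square to the drawer's side, roughly 8 mm from the contact face.
- **Closing:** The drawer slid at about 1–2 N until it reached a hard stop, where the push peaked at about 37 N on the fingers. The last scene picture shows the front flush, with no gap, and the fingers clear of everything.
- **Not confirmed:** I could not see the dish once the drawer was shut, so its final pose is inferred from the slow push. I had no direct reading of the last few millimetres of the drawer.
- **Slips along the way:**
  - The fingers closed more slowly than I assumed, so the lift began early and the post was gripped near its top. It did not slip.
  - The tool had drifted to about 3° of tilt by the time I placed the dish.
- **Other things on the table:** The arm did not come near them. The cup, brush and spoon look unmoved in the last scene picture; I did not measure the others again.

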